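Hang the washed blue parts bin back on the airbrush bench rack

ROBOT

A 6-joint arm with a two-finger parallel gripper is mounted at the origin on the work surface. World frame = base frame: x ahead of the robot, y to its left, z up, the work surface at z = 0. Lengths are in m, angles in rad, forces in N, time in s.
With the tool pointing down it reaches from about 0.25 to 0.725 m from the base axis. Payload 4 kg.
Tool frame: the origin (TCP) lies at the very end of the fingers, on their centre line; the grasp point (between the pads) lies 19 mm behind it; z points along the fingers, y is the line along which they close (so a half turn about z gives the same grasp; the last joint's range is limited). The gripper opens to 85 mm and grips with 20 to 120 N. Pads are 22 mm wide; open, the fingers measure 114 mm over their backs; the gripper's body (76 mm by 85 mm) begins 54 mm behind the grasp point. The pads swing forward as they close: fully open they stand 13 mm farther back than shut.
Start: joints at [1.319, 0.241, 0.005, 1.335, 0, 1.571], TCP at [0.125, 0.484, 0.231] pointing down, gripper open.
Joint ranges: [-2.72, 2.72], [-1.05, 1.87], [-1.09, 1.28], [-1.99, 2.15], [-1.42, 1.44], [-3.14, 3.14]. Speed limits (rad/s): [2.79, 2.79, 3.14, 3.14, 3.14, 3.14].

INTERFACE

Orientations are given as a unit quaternion [x, y, z, w].
In Python, from workcell import telemetry, vision, workorder gives the robot as it stands.
- The arm moves only by the shell command python3 -m inch 'ROWS'. ROWS is JSON, a list of rows, each a list of 3 entries, a list of its own where there are three numbers: the turn, a rotation vector about the tool's x, y, z scaled (see below), then the shift along the tool's x, y, z scaled (see below), then the closure, from -1 (fully open) to 1 (shut). A call has 1 to 10 rows; each row shifts and turns the commanded pose from where the row before left it, along the tool's axes as they then stand; what a row does not reach is not made up. The controller multiplies each number of a shift by 0.3 m and each number of a turn by 360 degrees. A row lasts 1/12 s, in which the tool goes at most 41.7 mm and 7.16 degrees, less where a joint would pass 70% of its speed; a pose out of reach is approached as far as the arm can. A call with a number of a shift or a turn outside -1 to 1 is refused whole. A call with a gripper value outside its range is refused whole. The fingers move at their own pace and stop on an object; the grip force is fixed at half the most. Time passes only in rows, so rows that do not move let the fingers close. It gives the time, the measured TCP pose, the force, the opening and the grip force at its end, in the units of the state.
- telemetry.get_obs(): the state, without advancing time (a new reading comes with each control period).
- vision.camera(name): name is "scene" or "top"; returns a dict with "img" (420x560x3 uint8, red, green, blue), "fov_y" (degrees; the focal length in pixels is half the picture's height over the tangent of half this angle, whatever the lens; pixels are square), "cx", "cy" (the principal point, pixels), "pose" (4x4, takes a point from camera to world coordinates). Camera axes: x right, y up, looking along -z (the intrinsics and any distortion apply to the point x, -y, -z); pixel columns grow to the right and rows downward; lengths in m; the calibration is good to about 2 mm. A picture is of the moment at which its call begins. There is no depth.
- workorder.job_done(): hands the job in; it is judged then, once.
The state is a dict: "clock": time; "joint_pos": joint angles; "joint_vel": joint speeds; "tau": joint torques, N m; "eef_pos": TCP position; "tool_rot": TCP orientation; "ft_force": force on the tool from outside, world axes, zero at the start; "ft_torque": the same for the moment, N m; "grip_width": finger opening in m; "grasp_force": force on a finger pad.
Only numpy, scipy, OpenCV 4.12 (cv2) and the standard library are available. Lean on these libraries where they do the work, as an engineer would, in place of code of your own. Each camera call takes 0.05 s, during which the arm holds its last target. There are 200 camera calls.

TASK

Hang the blue parts bin on the top rail of the red bench rack, in the free space beside the grey bin. Pick it up by its middle grip, hook the lip of its back over the rail while its bottom is still tipped out and you are still holding it, then swing it down so that it hangs flat on the rack, and let go. Leave the orange bin and the grey bin where they are.

Things in the scene. Friction and masses are not known exactly. Their poses are not given: they have to be found in the camera images.
- blue_bin: Blue bin, loose, 120 mm wide (y), floor 110 mm (x), walls 45 mm, about 0.25 kg. Origin: centre of the underside; z up as it stands, x to the back (lip side). Grip: upright block mid-bin, 14 mm thick along y, x -12 to 32 mm, z 70 to 112 mm, 49 mm free on both sides. Held there firmly it keeps its tilt. To hang flat it must turn 20 deg about y, front going down (pitch -20).
- blue_lip (a point): Where the rail's centre comes to lie, in the slot under the blue bin's lip: in the bin's frame x 96.5, y 0, z 84.9 mm. z runs up the 105 mm back wall (leaning back 20 deg as the bin stands, upright when hung flat), x out of the back, y along the lip. The slot opens downward, 20 mm wide, 19 mm deep plus flared mouth; the point is mid-slot, 6 mm below its roof.
- rack: Fixed rack, red ends. Origin: on the bench under mid-rail; y along the rail, x away from the robot; bins hang on its -x side. Top rail: round steel, 12 mm thick, centre x 0, z 170 mm. Lower bar, same, x -8, z 91 mm: a hung bin's back rests on it. Red posts at y +-220 mm, 182 mm tall, feet 160 mm long. Grey bin at y 105 to 130 mm; free space y -213 to +45 mm.
- grey_bin: Bystander: grey bin of the blue one's shape, loose, already hanging flat on the rack. Origin: lower edge of its back wall, mid-width; z up, x to the rack, y along the rail.
- orange_bin: Bystander: orange bin of the blue one's shape and size, standing loose on the bench. Origin and axes as for the blue bin.
Mind the look-alikes: they are no part of the job. There is more than one size of the blue_bin; the one meant has the size given above.

How it is judged:
On the way:
1. the blue bin's lip is over the rail (rail within 16 mm of its place in the slot) while the bin is still held and tipped out more than 9 degrees from hanging flat (x of blue_lip in the frame of rack between -0.016 and 0.016 m and z of blue_lip in the frame of rack between 0.154 and 0.184 m and y of blue_lip in the frame of rack between -0.16 and 0.02 m and angle between blue_lip's own z axis and vertical above 0.157 rad and contact force between the fingers and blue_bin above 0.5 N), for 0.1 s.
At the end, for the whole second after the job is handed in: Blue bin at rest, hung by its lip on the top rail in the free space: slot point within 16 mm of the rail across it and 10 mm in height, back upright within 8 degrees, lip along the rail within 10 degrees, carried by the rack; grey and orange bins within 30 mm of their starts (x of blue_lip in the frame of rack between -0.016 and 0.016 m and z of blue_lip in the frame of rack between 0.16 and 0.18 m and y of blue_lip in the frame of rack between -0.16 and 0.02 m and angle between blue_lip's own z axis and vertical below 0.14 rad and angle between the y axis of blue_lip and the y axis of rack, either way round below 0.175 rad and contact force between blue_bin and rack above 0.5 N and linear speed of blue_bin below 0.02 m/s and distance of each of grey_bin, orange_bin from where it was at the start of the episode below 0.03 m); the robot touches nothing.
It fails at once if the orange bin is moved more than 30 mm (distance of orange_bin from where it was at the start of the episode above 0.03 m).
It fails at once if the grey bin is moved more than 30 mm (distance of grey_bin from where it was at the start of the episode above 0.03 m).
It also fails if it takes over 42 s, if anything falls off the work surface, if the arm or the gripper's body presses on something with over 40 N, if the wrist force passes 120 N, or if a joint passes its speed limit or range.

## Working session

There is one attempt and no reset: what is moved stays moved. The work goes in short steps, Python scripts to look and compute and a shell command to move; the robot and the scene stay as the last step left them, time stands still between calls to the robot, and variables do not carry over. Pictures are saved under pics/ and viewed, at most 10 in all, crops included, and the job is handed in when it is done.

```bash
mkdir -p pics; ls; cat > h.py <<'E'
import numpy as np,cv2,pickle
from workcell import telemetry,vision,workorder
from scipy.spatial.transform import Rotation as R
def snap(n,tag):
    c=vision.camera(n); cv2.imwrite(f'pics/{tag}.png',c['img'][:,:,::-1]); pickle.dump(c,open(f'pics/{tag}.pkl','wb')); return c
def load(t): return pickle.load(open(f'pics/{t}.pkl','rb'))
def f(c): return c['img'].shape[0]/2/np.tan(np.radians(c['fov_y'])/2)
def ray(c,u,v):
    P=np.array(c['pose']);d=np.array([(u-c['cx'])/f(c),-(v-c['cy'])/f(c),-1]);return P[:3,3],P[:3,:3]@d
def onz(c,u,v,z):
    o,d=ray(c,u,v);return o+d*(z-o[2])/d[2]
def proj(c,p):
    P=np.array(c['pose']);q=P[:3,:3].T@(np.array(p)-P[:3,3]);return c['cx']+f(c)*q[0]/-q[2],c['cy']-f(c)*q[1]/-q[2]
def tri(c1,p1,c2,p2):
    o1,d1=ray(c1,*p1);o2,d2=ray(c2,*p2);d1/=np.linalg.norm(d1);d2/=np.linalg.norm(d2)
    s=np.linalg.lstsq(np.c_[d1,-d2],o2-o1,rcond=None)[0];a=o1+d1*s[0];b=o2+d2*s[1];return (a+b)/2,np.linalg.norm(a-b)
E
python3 - <<'E'
from h import *
a=snap('top','top0');b=snap('scene','sc0')
for c in(a,b):print({k:(v if k!='pose' else np.round(v,3).tolist()) for k,v in c.items() if k!='img'})
o=telemetry.get_obs();print(o)
E
```

```text
pics
{'fov_y': 56.526702538710026, 'cx': 281.7739365225268, 'cy': 209.73252383086043, 'pose': [[0.028, 0.989, -0.143, 0.293], [-1.0, 0.029, 0.007, 0.035], [0.011, 0.142, 0.99, 1.036], [0.0, 0.0, 0.0, 1.0]]}
{'fov_y': 55.68756520798853, 'cx': 282.8355359578519, 'cy': 203.47493124051735, 'pose': [[-0.454, -0.679, 0.577, 1.027], [0.891, -0.335, 0.307, 0.336], [-0.015, 0.654, 0.757, 0.903], [0.0, 0.0, 0.0, 1.0]]}
{'clock': 0.1, 'joint_pos': array([1.31895852e+00, 2.41348495e-01, 3.83595432e-03, 1.33523955e+00,
       1.76660879e-05, 1.57079574e+00]), 'joint_vel': array([ 0.00026214,  0.00142104,  0.0036436 , -0.00133133, -0.00223423,
       -0.0009342 ]), 'tau': array([-3.34653862e-05, -3.73138475e+01,  2.53010434e+01,  1.08516309e-02,
       -3.62546234e-05, -2.25681170e-06]), 'eef_pos': array([0.12443912, 0.48365498, 0.23048781]), 'tool_rot': array([ 1.25586072e-01,  9.92082246e-01, -9.69031967e-04, -1.31572280e-04]), 'ft_force': array([ 0.60546697,  0.44700497, -0.21347984]), 'ft_torque': array([-0.0436935 , -0.0163354 ,  0.01271804]), 'grasp_force': 0.0, 'grip_width': 0.08556126673468584}
```

View pics/top0.png

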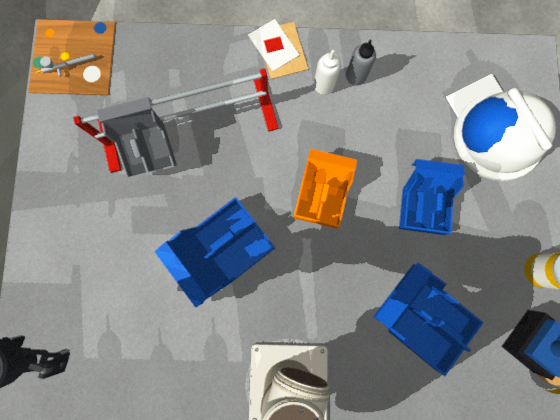

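View pics/sc0.png

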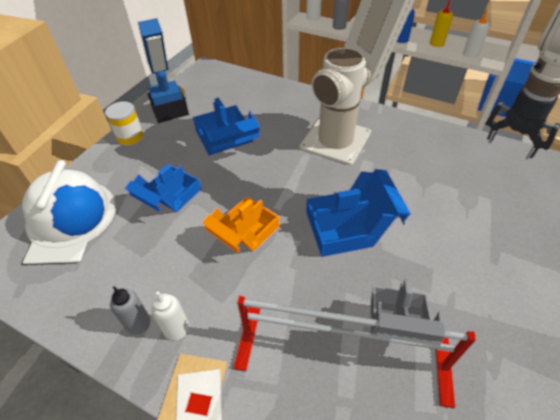

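Top view: three blue bins, the small one at (433,195), a medium one at (430,318) and a large one at (215,250). The orange bin is at (326,190), and the grey one hangs at (140,138). The rail runs from (78,120) to (265,75). Orange is the same size as the target and spans about 46 px, so the small blue bin at (433,195) is the likely one. I'll confirm that in an enlarged crop.

```bash
python3 - <<'E'
from h import *
a=load('top0');b=load('sc0')
i=a['img'][:,:,::-1]
cv2.imwrite('pics/c1.png',cv2.resize(i[135:255,290:490],None,fx=4,fy=4,interpolation=cv2.INTER_CUBIC))
j=b['img'][:,:,::-1]
cv2.imwrite('pics/c2.png',cv2.resize(j[140:260,115:295],None,fx=4.4,fy=4.4,interpolation=cv2.INTER_CUBIC))
# blue / orange blob sizes on the z=0.045 plane
hsv=cv2.cvtColor(i,cv2.COLOR_BGR2HSV)
for n,lo,hi in(('blue',(100,120,50),(125,255,255)),('orange',(8,150,80),(22,255,255))):
    m=cv2.inRange(hsv,lo,hi)
    for c in cv2.findContours(m,0,1)[0]:
        if cv2.contourArea(c)<800: continue
        (p,_,_)=cv2.minAreaRect(c); w=np.array([onz(a,*q[0],.045)[:2] for q in c],np.float32)
        print(n,np.round(p),cv2.minAreaRect(w))
print(onz(a,433,195,0),onz(a,326,190,0),onz(a,265,72,.17),onz(a,78,120,.18))
E
```

```text
blue [542. 348.] ((0.11517693847417831, -0.6477178931236267), (0.10074260830879211, 0.11380496621131897), 51.75743865966797)
blue [431. 319.] ((0.1741364598274231, -0.3503073453903198), (0.2345070093870163, 0.18379567563533783), 51.70407485961914)
blue [214. 249.] ((0.33112263679504395, 0.19435212016105652), (0.18248608708381653, 0.24659009277820587), 39.433753967285156)
blue [432. 196.] ((0.48276305198669434, -0.3601299524307251), (0.15580759942531586, 0.19075855612754822), 83.6509017944336)
blue [487. 124.] ((0.6834259629249573, -0.5113972425460815), (0.10925722122192383, 0.16968554258346558), 47.097023010253906)
orange [325. 188.] ((0.495699942111969, -0.08304226398468018), (0.12773826718330383, 0.1894654631614685), 77.89952850341797)
orange [72. 57.] ((0.8367155194282532, 0.6041722893714905), (0.21105052530765533, 0.20990461111068726), 0.10707942396402359)
[ 0.49433607 -0.38056497  0.        ] [ 0.49941046 -0.09067685  0.        ] [0.7442912  0.07714825 0.17      ] [0.6086323  0.49764821 0.18      ]
```

View pics/c1.png

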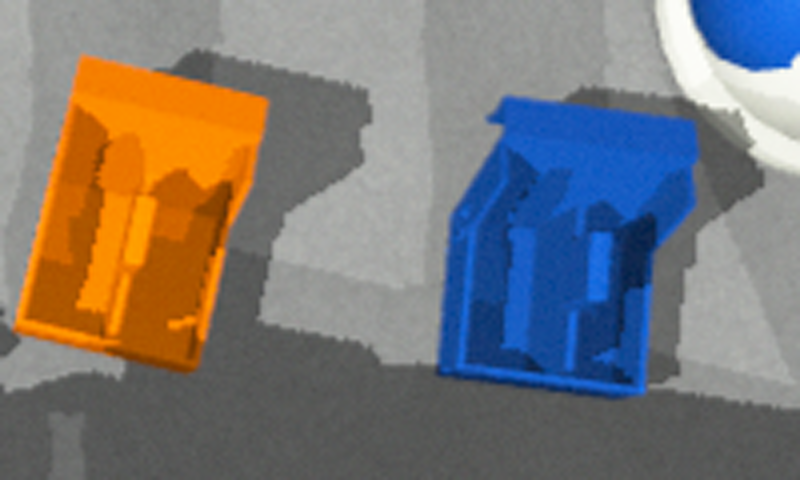

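View pics/c2.png

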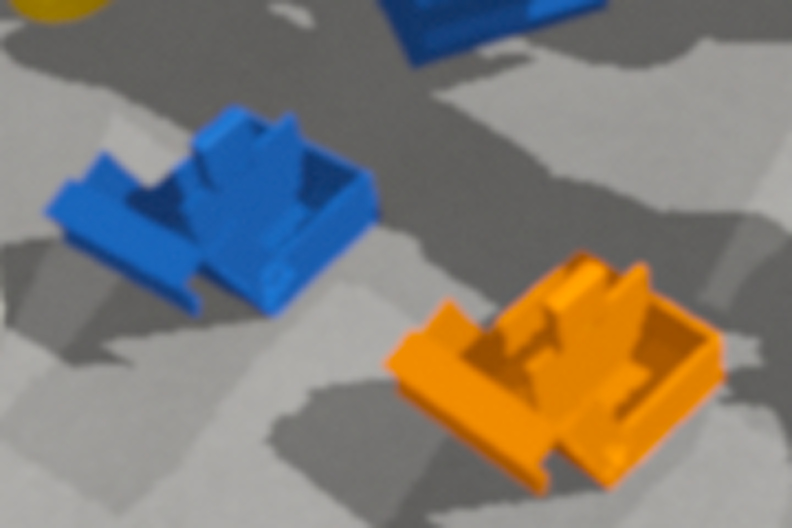

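The crops confirm it. In c1 the small blue bin has its front edge at (400,228)–(451,234) and its lip at (416,159)–(464,165) in full-image pixels. It matches the orange bin's size, while the blue bins at (430,318) and (215,250) are about 25 % larger. Next I'll get the poses.

```bash
python3 - <<'E'
from h import *
a=load('top0');b=load('sc0')
T=lambda u,v:(290+u/4,135+v/4)
S=lambda u,v:(115+u/4.4,140+v/4.4)
def fit(pts):
    W=np.array([p[0] for p in pts]);B=np.array([p[1] for p in pts])
    mw,mb=W.mean(0),B.mean(0);w=W-mw;q=B-mb
    th=np.arctan2((q[:,0]*w[:,1]-q[:,1]*w[:,0]).sum(),(q*w).sum())
    M=np.array([[np.cos(th),-np.sin(th)],[np.sin(th),np.cos(th)]]);t=mw-M@mb
    print('pos',t.round(4),'yaw',np.degrees(th).round(2));print('res mm',((W-B@M.T-t)*1000).round(1).tolist());return t,th
P=[(T(440,373),(-55,60,45)),(T(645,395),(-55,-60,45)),(T(507,97),(112,60,91)),(T(696,122),(112,-60,91)),(T(598,267),(10,0,112))]
fit([(onz(a,*p,q[2]/1e3)[:2],np.array(q[:2])/1e3) for p,q in P])
Q=[(S(188,308),(112,60,85)),(S(50,210),(112,-60,85)),(S(375,172),(-55,60,45)),(S(222,132),(10,0,112))]
fit([(onz(b,*p,q[2]/1e3)[:2],np.array(q[:2])/1e3) for p,q in P[:0]+Q])
print('grip tri',tri(a,T(598,267),b,S(222,132)))
j=a['img'][:,:,::-1]; cv2.imwrite('pics/r1.png',cv2.resize(j[55:185,65:290],None,fx=3.5,fy=3.5,interpolation=cv2.INTER_CUBIC))
k=b['img'][:,:,::-1]; cv2.imwrite('pics/r2.png',cv2.resize(k[275:415,225:485],None,fx=3,fy=3,interpolation=cv2.INTER_CUBIC))
E
```

```text
pos [ 0.4473 -0.3495] yaw -7.05
res mm [[-3.4, 7.6], [1.0, -4.3], [0.4, -2.1], [2.8, -1.1], [-0.8, -0.2]]
pos [ 0.4477 -0.343 ] yaw -6.46
res mm [[7.3, 7.9], [-5.3, -5.9], [-3.7, -3.3], [1.7, 1.4]]
grip tri (array([ 0.45604198, -0.3501875 ,  0.10711033]), np.float64(0.005557234541616649))
```

View pics/r1.png

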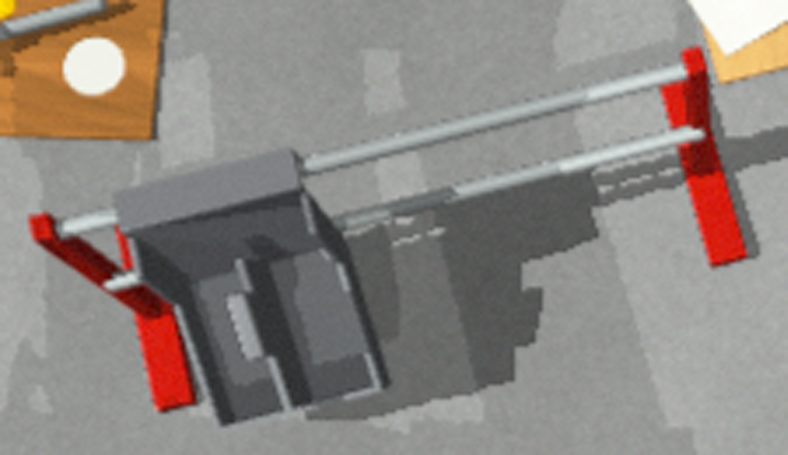

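View pics/r2.png

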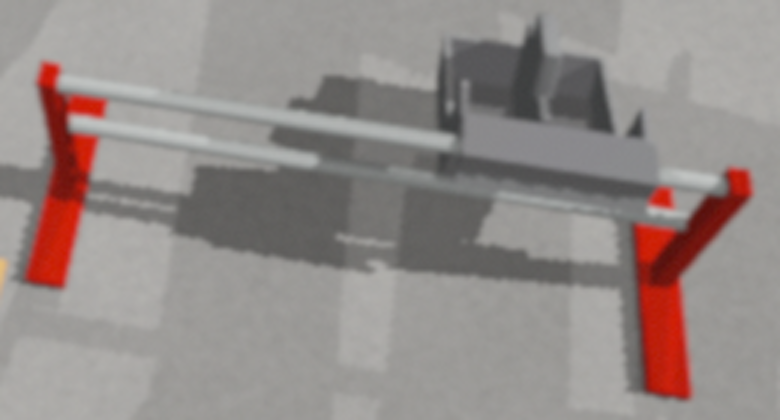

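```bash
cat >> h.py <<'E'
def fit(pts):
    W=np.array([p[0] for p in pts]);B=np.array([p[1] for p in pts])
    mw,mb=W.mean(0),B.mean(0);w=W-mw;q=B-mb
    th=np.arctan2((q[:,0]*w[:,1]-q[:,1]*w[:,0]).sum(),(q*w).sum())
    M=np.array([[np.cos(th),-np.sin(th)],[np.sin(th),np.cos(th)]]);t=mw-M@mb
    print('pos',t.round(4),'yaw',np.degrees(th).round(2),'res mm',((W-B@M.T-t)*1000).round(1).tolist());return t,th
E
python3 - <<'E'
from h import *
a=load('top0');b=load('sc0')
T=lambda u,v:(290+u/4,135+v/4)
P=[(T(464,372),(-55,60,45)),(T(645,393),(-55,-60,45)),(T(507,97),(112,60,91)),(T(696,122),(112,-60,91)),(T(598,267),(10,0,112))]
fit([(onz(a,*p,q[2]/1e3)[:2],np.array(q[:2])/1e3) for p,q in P])
A=lambda u,v:(65+u/3.5,55+v/3.5)
S=lambda u,v:(225+u/3,275+v/3)
for p in((310,165),(500,118),(683,73),(65,228)):print('rail top',onz(a,*A(*p),.17).round(4))
for p in((62,86),(260,114),(450,142),(722,183)):print('rail sc',onz(b,*S(*p),.17).round(4))
for p,q in(((693,60),(48,73)),((41,226),(739,182))):print('post',tri(a,A(*p),b,S(*q)),onz(a,*A(*p),.182),onz(b,*S(*q),.182))
for p in((345,216),(690,133)):print('low top',onz(a,*A(*p),.091).round(4))
o=telemetry.get_obs()
for c in(a,b):print('tcp px',proj(c,o['eef_pos']))
E
```

```text
pos [ 0.4477 -0.3532] yaw -5.57 res mm [[-1.0, -2.8], [0.5, 1.0], [1.3, -1.4], [0.5, -0.1], [-1.2, 3.3]]
rail top [0.6611 0.3331 0.17  ]
rail top [0.6982 0.2092 0.17  ]
rail top [0.7343 0.0882 0.17  ]
rail top [0.6124 0.4903 0.17  ]
rail sc [0.7372 0.0924 0.17  ]
rail sc [0.6962 0.2188 0.17  ]
rail sc [0.6591 0.3359 0.17  ]
rail sc [0.6089 0.4963 0.17  ]
post (array([0.7377873 , 0.08203313, 0.18070408]), np.float64(0.001717938799177498)) [0.73752405 0.08119352 0.182     ] [0.73802006 0.08331161 0.182     ]
post (array([0.60956546, 0.50225725, 0.17946875]), np.float64(0.0024186066077227677)) [0.60881452 0.49956838 0.182     ] [0.61041592 0.50284203 0.182     ]
low top [0.657  0.3324 0.091 ]
low top [0.7283 0.0864 0.091 ]
tcp px (np.float64(47.08446046218691), np.float64(345.84629540947856))
tcp px (np.float64(505.4079418142484), np.float64(153.61733016311243))
```

```bash
cat >> h.py <<'E'
def Rt(yaw,pitch=0):  # tool rotation for bin yaw/pitch (deg): tool x=-bin x, y=bin y, z=-bin z
    return R.from_euler('ZY',[yaw,pitch],degrees=True)*R.from_matrix(np.diag([-1,1,-1.]))
def plan(pos,Rg):
    o=telemetry.get_obs();Rc=R.from_quat(o['tool_rot']);tr=(Rc.inv()*Rg).as_rotvec(degrees=True)
    d=np.array(pos)-o['eef_pos']
    print('turn rev',(tr/360).round(4),'then shift',(Rg.inv().apply(d)/.3).round(3),'| shift in current frame',(Rc.inv().apply(d)/.3).round(3))
E
python3 - <<'E'
from h import *
g=Rt(-5.6)
plan([.45,.45,.23],g)
o=telemetry.get_obs();print((g.inv().apply(np.array([.456,-.351,.23])-[.45,.45,.23])/.3).round(3))
E
```

```text
turn rev [-0.0003 -0.     -0.0245] then shift [-1.091 -0.006  0.002] | shift in current frame [-1.079e+00  1.620e-01  1.000e-03]
[-0.28  -2.655  0.   ]
```

```bash
python3 -m inch '[[[0,0,-0.01225],[0,0,0],-0.2],[[0,0,-0.01225],[-0.08,0,0],-0.2],[[0,0,0],[-0.12,0,0],-0.2],[[0,0,0],[-0.12,0,0],-0.2],[[0,0,0],[-0.12,0,0],-0.2],[[0,0,0],[-0.12,0,0],-0.2],[[0,0,0],[-0.12,0,0],-0.2],[[0,0,0],[-0.12,0,0],-0.2],[[0,0,0],[-0.12,0,0],-0.2],[[0,0,0],[-0.12,0,0],-0.2]]'
python3 -m inch '[[[0,0,0],[-0.05,-0.12,0],-0.2],[[0,0,0],[-0.05,-0.12,0],-0.2],[[0,0,0],[-0.05,-0.12,0],-0.2],[[0,0,0],[-0.05,-0.12,0],-0.2],[[0,0,0],[-0.05,-0.12,0],-0.2],[[0,0,0],[0,-0.12,0],-0.2],[[0,0,0],[0,-0.12,0],-0.2],[[0,0,0],[0,-0.12,0],-0.2],[[0,0,0],[0,-0.12,0],-0.2],[[0,0,0],[0,-0.12,0],-0.2]]'
python3 -m inch '[[[0,0,0],[0,-0.12,0],-0.2],[[0,0,0],[0,-0.12,0],-0.2],[[0,0,0],[0,-0.12,0],-0.2],[[0,0,0],[0,-0.12,0],-0.2],[[0,0,0],[0,-0.12,0],-0.2],[[0,0,0],[0,-0.12,0],-0.2],[[0,0,0],[0,-0.12,0],-0.2],[[0,0,0],[0,-0.12,0],-0.2],[[0,0,0],[0,-0.12,0],-0.2],[[0,0,0],[0,0,0],-0.2]]'
python3 -c "
from h import *
plan([.456,-.351,.15],Rt(-5.6))"
```

```text
clock: 0.93
eef_pos: [0.4363, 0.4512, 0.2306]
tool_rot: [0.049, 0.999, -0.0, -0.0]
ft_force: [-0.4, 0.3, 1.1]
grip_width: 0.0514
grasp_force: 0.0
clock: 1.77
eef_pos: [0.4735, 0.0846, 0.2309]
tool_rot: [0.049, 0.999, -0.0, -0.0]
ft_force: [0.1, 0.5, -0.1]
grip_width: 0.051
grasp_force: 0.0
clock: 2.6
eef_pos: [0.4416, -0.2416, 0.2306]
tool_rot: [0.052, 0.999, -0.001, -0.0]
ft_force: [-0.0, 0.2, 0.8]
grip_width: 0.0512
grasp_force: 0.0
turn rev [-0.0004 -0.0001 -0.0012] then shift [-0.083 -0.358  0.269] | shift in current frame [-0.086 -0.357  0.27 ]
```

```bash
python3 -m inch '[[[0,0,-0.001],[-0.028,-0.12,0],-0.2],[[0,0,0],[-0.028,-0.12,0],-0.2],[[0,0,0],[-0.028,-0.118,0],-0.2],[[0,0,0],[0,0,0.09],-0.2],[[0,0,0],[0,0,0.09],-0.2],[[0,0,0],[0,0,0.09],-0.2],[[0,0,0],[0,0,0],-0.2]]'
python3 - <<'E'
from h import *
a=snap('top','top1');b=snap('scene','sc1')
o=telemetry.get_obs();print(o['eef_pos'])
pa,pb=proj(a,o['eef_pos']),proj(b,o['eef_pos']);print(pa,pb)
def crop(c,p):
    x,y=int(p[0])-45,int(p[1])-60;print(x,y);return cv2.resize(c['img'][y:y+120,x:x+90,::-1],None,fx=4.4,fy=4.4,interpolation=cv2.INTER_CUBIC)
cv2.imwrite('pics/c3.png',np.hstack([crop(a,pa),crop(b,pb)]))
E
```

```text
clock: 3.18
eef_pos: [0.4541, -0.3427, 0.1438]
tool_rot: [0.046, 0.999, 0.004, -0.005]
ft_force: [0.1, 0.8, -1.2]
grip_width: 0.0514
grasp_force: 0.0
[ 0.45689902 -0.34445688  0.14934788]
(np.float64(443.35726501189265), np.float64(198.87254702225945)) (np.float64(162.2956949543838), np.float64(159.6674202649486))
398 138
117 99
```

View pics/c3.png

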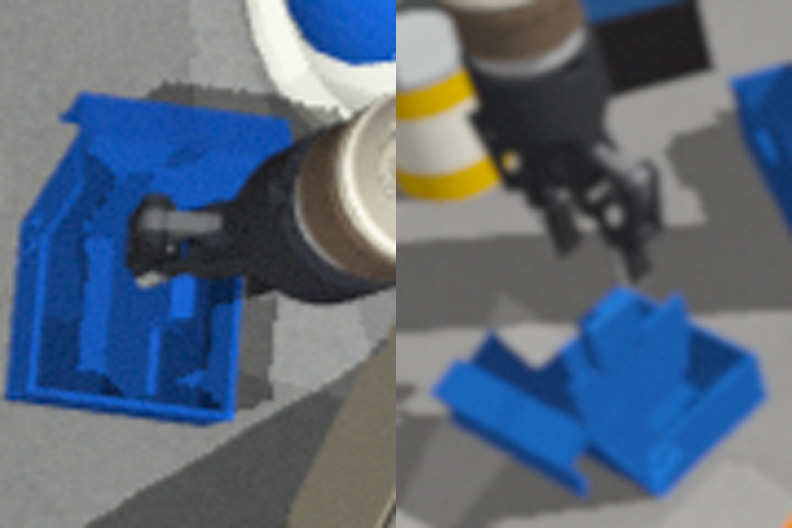

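The tips match the prediction: they are at (163.6,158.5) in the scene view, against (162.3,159.7) predicted. The grip block's top is at about (439.5,202) in the top view.

```bash
python3 -c "
from h import *
plan([.457,-.351,.072],Rt(-5.6))"
```

```text
turn rev [ 0.0003 -0.0005  0.001 ] then shift [-0.002 -0.022  0.258] | shift in current frame [-0.003 -0.022  0.258]
```

```bash
python3 -m inch '[[[0,0,0.001],[-0.002,-0.022,0],-0.2],[[0,0,0],[0,0,0.06],-0.2],[[0,0,0],[0,0,0.06],-0.2],[[0,0,0],[0,0,0.06],-0.2],[[0,0,0],[0,0,0.06],-0.2],[[0,0,0],[0,0,0.018],-0.2],[[0,0,0],[0,0,0],-0.2]]'
python3 -m inch '[[[0,0,0],[0,0,0],0.3],[[0,0,0],[0,0,0],0.6],[[0,0,0],[0,0,0],1],[[0,0,0],[0,0,0],1],[[0,0,0],[0,0,0],1],[[0,0,0],[0,0,0],1]]'
```

```text
clock: 3.87
eef_pos: [0.4578, -0.3522, 0.0731]
tool_rot: [0.049, 0.999, 0.0, -0.0]
ft_force: [0.3, 0.1, 0.3]
grip_width: 0.0515
grasp_force: 0.0
clock: 4.37
eef_pos: [0.4589, -0.353, 0.0748]
tool_rot: [0.049, 0.999, -0.001, 0.002]
ft_force: [0.6, -0.0, 6.5]
grip_width: 0.0134
grasp_force: 59.5
```

```bash
python3 -m inch '[[[0,0,0],[0,0,-0.04],1],[[0,0,0],[0,0,-0.08],1],[[0,0,0],[0,0,-0.1],1],[[0,0,0],[0,0,-0.1],1],[[0,0,0],[0,0,-0.1],1],[[0,0,0],[0,0,-0.1],1],[[0,0,0],[0,0,-0.1],1],[[0,0,0],[0,0,-0.08],1],[[0,0,0],[0,0,0],1]]'
python3 - <<'E'
from h import *
a=snap('top','top2');b=snap('scene','sc2')
yr=17.0;O=np.array([.6737,.292]);M=R.from_euler('z',yr,degrees=True)
# bin in tool: grasp taken with bin at (.4477,-.3515,0) yaw -5.6, TCP (.4589,-.353,.0748)
Bp=np.array([.4477,-.3515,0]);Rb=R.from_euler('z',-5.6,degrees=True)
tb=Rb.inv().apply(np.array([.4589,-.353,.0748])-Bp);print('tcp in bin',tb)
lip=np.array([.0965,0,.0849])
def tcp(rx,ry,rz,pitch):
    Rg=R.from_euler('ZY',[yr,pitch],degrees=True)
    L=np.r_[O,0]+M.apply([rx,ry,rz]);return L+Rg.apply(tb-lip)
for k in((-.14,-.07,.29,0),(.012,-.07,.21,0),(0,-.07,.170,0),(0,-.07,.170,-20)):print(k,tcp(*k).round(4))
plan(tcp(-.14,-.07,.29,0),Rt(yr))
E
```

```text
clock: 5.12
eef_pos: [0.4593, -0.3534, 0.2888]
tool_rot: [0.049, 0.999, -0.003, 0.004]
ft_force: [0.5, -0.6, -1.9]
grip_width: 0.0131
grasp_force: 58.8
tcp in bin [ 0.01129292 -0.00039991  0.0748    ]
(-0.14, -0.07, 0.29, 0) [0.4789 0.1588 0.2799]
(0.012, -0.07, 0.21, 0) [0.6243 0.2033 0.1999]
(0, -0.07, 0.17, 0) [0.6128 0.1998 0.1599]
(0, -0.07, 0.17, -20) [0.621  0.2023 0.1314]
turn rev [-0.0001  0.0001 -0.0628] then shift [-0.565  1.608  0.011] | shift in current frame [0.097 1.702 0.01 ]
```

```bash
python3 -m inch '[[[0,0,0],[0,0.06,0],1],[[0,0,0],[0,0.1,0],1],[[0,0,0],[0,0.12,0],1],[[0,0,0],[0,0.12,0],1],[[0,0,0],[0,0.12,0],1],[[0,0,0],[0,0.12,0],1],[[0,0,0],[0,0.12,0],1],[[0,0,0],[0,0.12,0],1],[[0,0,0],[0,0.12,0],1],[[0,0,0],[0,0.12,0],1]]'
python3 -m inch '[[[0,0,0],[0.02,0.12,0],1],[[0,0,0],[0.02,0.12,0],1],[[0,0,0],[0.02,0.12,0],1],[[0,0,0],[0.02,0.12,0],1],[[0,0,0],[0.02,0.09,0],1],[[0,0,-0.012],[0,0.02,0],1],[[0,0,-0.0165],[0,0,0],1],[[0,0,-0.0165],[0,0,0],1],[[0,0,-0.0165],[0,0,0],1],[[0,0,0],[0,0,0],1]]'
python3 - <<'E'
from h import *
a=snap('top','top3');b=snap('scene','sc3')
plan([.4789,.1588,.28],Rt(17))
o=telemetry.get_obs()
pa,pb=proj(a,o['eef_pos']),proj(b,o['eef_pos'])
def crop(c,x,y):
    print(x,y);return cv2.resize(c['img'][y:y+150,x:x+110,::-1],None,fx=3.6,fy=3.6,interpolation=cv2.INTER_CUBIC)
cv2.imwrite('pics/c4.png',np.hstack([crop(a,int(pa[0])-55,int(pa[1])-85),crop(b,int(pb[0])-55,int(pb[1])-50)]))
E
```

```text
clock: 6.05
eef_pos: [0.4888, -0.0159, 0.2801]
tool_rot: [0.049, 0.999, -0.0, -0.003]
ft_force: [0.9, 0.1, -2.9]
grip_width: 0.0136
grasp_force: 59.0
clock: 6.88
eef_pos: [0.4765, 0.1612, 0.2801]
tool_rot: [-0.145, 0.989, -0.0, -0.003]
ft_force: [0.4, 0.9, -2.4]
grip_width: 0.0134
grasp_force: 59.2
turn rev [-0.     -0.0006 -0.0017] then shift [-0.004 -0.009  0.003] | shift in current frame [-0.004 -0.009  0.003]
161 85
276 141
```

View pics/c4.png

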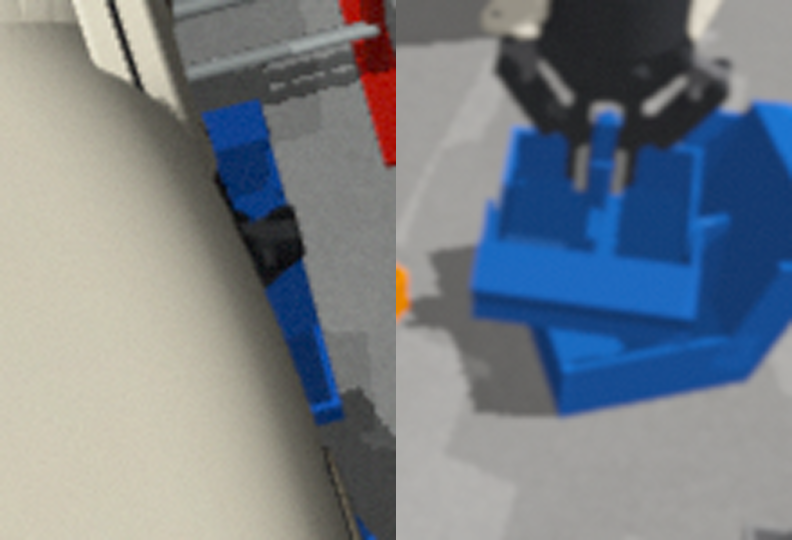

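```bash
python3 - <<'E'
from h import *
a=load('top3');b=load('sc3');o=telemetry.get_obs()
tb=np.array([.0113,-.0004,.0748]);Rb=R.from_quat(o['tool_rot'])*R.from_matrix(np.diag([-1,1,-1.]))
print(Rb.as_euler('ZYX',degrees=True).round(2))
w=lambda p:o['eef_pos']+Rb.apply(np.array(p)/1e3-tb)
for p,c,m in(((112,-60,91),b,(297.9,221.6)),((112,60,91),b,(359.1,229.9)),((112,-60,91),a,(233.8,112.8)),((-55,-60,45),a,(161+340/3.6,85+408/3.6))):
    print(p,np.round(proj(c,w(p)),1),np.round(m,1))
print(tri(a,(233.8,112.8),b,(297.9,221.6)),w((112,-60,91)))
E
```

```text
[ 1.638e+01  2.300e-01 -1.000e-02]
(112, -60, 91) [296.1 219.8] [297.9 221.6]
(112, 60, 91) [358.3 228.3] [359.1 229.9]
(112, -60, 91) [232.5 112.7] [233.8 112.8]
(-55, -60, 45) [254.6 197.2] [255.4 198.3]
(array([0.59081895, 0.13309446, 0.29236201]), np.float64(0.006103923155695489)) [0.59042048 0.13236433 0.29672048]
```

```bash
cat >> h.py <<'E'
O=np.array([.6737,.292,0]);YR=17.0;TB=np.array([.0113,-.0004,.0748]);LIP=np.array([.0965,0,.0849])
def tcp(rx,ry,rz,pitch):
    return O+R.from_euler('z',YR,degrees=True).apply([rx,ry,rz])+R.from_euler('ZY',[YR,pitch],degrees=True).apply(TB-LIP)
def lipnow():
    o=telemetry.get_obs();Rb=R.from_quat(o['tool_rot'])*R.from_matrix(np.diag([-1,1,-1.]))
    L=R.from_euler('z',-YR,degrees=True).apply(o['eef_pos']+Rb.apply(LIP-TB)-O)
    print('lip in rack mm',(L*1e3).round(1),'ypr',Rb.as_euler('ZYX',degrees=True).round(1),'F',o['ft_force'].round(1),'q',o['joint_pos'].round(2))
E
python3 -c "
from h import *
lipnow();plan(tcp(.0237,-.07,.235,0),Rt(17))"
```

```text
lip in rack mm [-141.2  -68.1  290.7] ypr [16.4  0.2 -0. ] F [ 0.3  0.2 -2.4] q [0.33 0.24 0.13 1.47 0.   0.04]
turn rev [-0.     -0.0006 -0.0017] then shift [-0.55  -0.009  0.187] | shift in current frame [-0.551 -0.003  0.185]
```

```bash
python3 -m inch '[[[0,0,-0.0017],[-0.07,0,0],1],[[0,0,0],[-0.11,0,0],1],[[0,0,0],[-0.11,0,0],1],[[0,0,0],[-0.11,0,0],1],[[0,0,0],[-0.1,-0.004,0],1],[[0,0,0],[-0.05,0,0],1],[[0,0,0],[0,0,0.06],1],[[0,0,0],[0,0,0.08],1],[[0,0,0],[0,0,0.047],1],[[0,0,0],[0,0,0],1]]'
python3 - <<'E'
from h import *
lipnow()
b=snap('scene','sc4');p=proj(b,O+R.from_euler('z',YR,degrees=True).apply([0,-.07,.17]))
x,y=int(p[0])-100,int(p[1])-95;print(x,y)
cv2.imwrite('pics/c5.png',cv2.resize(b['img'][y:y+150,x:x+200,::-1],None,fx=4,fy=4,interpolation=cv2.INTER_CUBIC))
E
```

```text
clock: 7.82
eef_pos: [0.6336, 0.2077, 0.2206]
tool_rot: [-0.148, 0.989, -0.001, -0.005]
ft_force: [-1.0, -0.1, -3.1]
grip_width: 0.0133
grasp_force: 59.1
lip in rack mm [ 22.3 -68.5 229.8] ypr [17.   0.6 -0. ] F [-1.  -0.1 -3.1] q [0.32 0.6  0.53 1.51 0.   0.02]
215 218
```

View pics/c5.png

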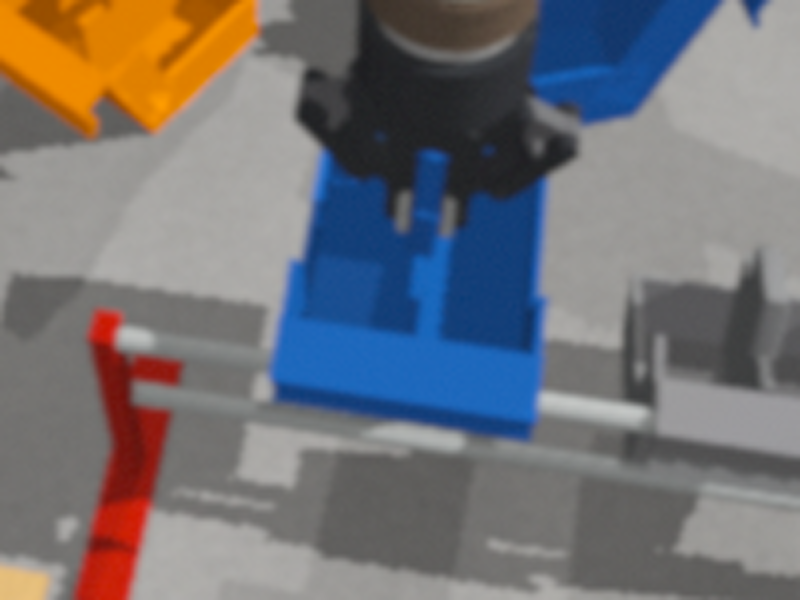

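The scene view shows the lip spanning the rail, with its outer edge at about (285–347,320) in full-image pixels. It is clear of the post and the grey bin. Now I'll lower it along the slot direction.

```bash
python3 -m inch '[[[0,0,0],[0.014,0,0.037],1],[[0,0,0],[0.014,0,0.037],1],[[0,0,0],[0.014,0,0.037],1],[[0,0,0],[0.013,0,0.037],1],[[0,0,0],[0,0,0],1]]'
python3 -c "
from h import *
lipnow()"
```

```text
clock: 8.28
eef_pos: [0.6189, 0.2033, 0.1813]
tool_rot: [-0.148, 0.989, -0.0, -0.002]
ft_force: [-0.7, -0.8, -1.6]
grip_width: 0.0133
grasp_force: 59.2
lip in rack mm [  6.8 -68.3 191.1] ypr [17.1  0.2 -0. ] F [-0.7 -0.8 -1.6] q [0.32 0.57 0.37 1.38 0.   0.02]
```

```bash
python3 -m inch '[[[0,0,0],[0.008,0,0.02],1],[[0,0,0],[0.008,0,0.02],1],[[0,0,0],[0.004,0,0.01],1],[[0,0,0],[0,0,0],1]]'
python3 -c "
from h import *
lipnow()"
python3 -m inch '[[[0,0,0],[0.003,0,0.008],1],[[0,0,0],[0,0,0],1],[[0,0,0],[0,0,0],1]]'
python3 -c "
from h import *
lipnow()"
```

```text
clock: 8.62
eef_pos: [0.6141, 0.2019, 0.167]
tool_rot: [-0.149, 0.989, -0.0, -0.0]
ft_force: [0.4, 0.3, -3.6]
grip_width: 0.013
grasp_force: 59.2
lip in rack mm [  1.8 -68.1 177. ] ypr [17.1  0.1 -0. ] F [ 0.4  0.3 -3.6] q [0.32 0.57 0.33 1.33 0.   0.02]
clock: 8.87
eef_pos: [0.6138, 0.2019, 0.1652]
tool_rot: [-0.149, 0.989, 0.0, 0.0]
ft_force: [-0.6, -0.5, -3.5]
grip_width: 0.0133
grasp_force: 59.2
lip in rack mm [  1.6 -68.1 175.3] ypr [17.1 -0.  -0. ] F [-0.6 -0.5 -3.5] q [ 0.32  0.57  0.32  1.33 -0.    0.02]
```

```bash
python3 -m inch '[[[0,0,0],[0.003,0,0.009],1],[[0,0,0],[0,0,0],1],[[0,0,0],[0,0,0],1],[[0,-0.00556,0],[-0.0013,0,0.0099],1],[[0,-0.00556,0],[-0.0013,0,0.0099],1],[[0,-0.00556,0],[-0.0013,0,0.0099],1],[[0,-0.00556,0],[-0.0013,0,0.0099],1],[[0,0,0],[0,0,0],1]]'
python3 -c "
from h import *
lipnow()"
```

```text
clock: 9.53
eef_pos: [0.6132, 0.2016, 0.1498]
tool_rot: [-0.149, 0.986, 0.01, 0.068]
ft_force: [-0.2, -0.8, -3.0]
grip_width: 0.0132
grasp_force: 59.2
lip in rack mm [ -1.3 -68.1 171.6] ypr [17.1 -7.9 -0. ] F [-0.2 -0.8 -3. ] q [ 0.32  0.46  0.1   1.07 -0.    0.02]
```

```bash
python3 -m inch '[[[0,-0.00556,0],[-0.0013,0,0.0099],1],[[0,-0.00556,0],[-0.0013,0,0.0099],1],[[0,-0.00556,0],[-0.0013,0,0.0099],1],[[0,-0.00556,0],[-0.0013,0,0.0099],1],[[0,-0.00556,0],[-0.0013,0,0.0099],1],[[0,0,0],[0,0,0],1]]'
python3 -c "
from h import *
lipnow()"
```

```text
clock: 10.03
eef_pos: [0.6173, 0.2029, 0.135]
tool_rot: [-0.147, 0.977, 0.023, 0.153]
ft_force: [-0.6, 0.6, -3.3]
grip_width: 0.0133
grasp_force: 59.2
lip in rack mm [ -1.9 -68.1 170.6] ypr [ 17.1 -17.8  -0. ] F [-0.6  0.6 -3.3] q [ 0.32  0.37 -0.13  0.76 -0.01  0.02]
```

```bash
python3 -m inch '[[[0,-0.006,0],[-0.0013,0,0.0105],1],[[0,0,0],[0.0023,0,0.0063],1],[[0,0,0],[0,0,0],1],[[0,0,0],[0,0,0],1]]'
python3 -c "
from h import *
lipnow()"
python3 -m inch '[[[0,0,0],[0.0023,0,0.0063],1],[[0,0,0],[0,0,0],1],[[0,0,0],[0,0,0],1]]'
python3 -c "
from h import *
lipnow()"
```

```text
clock: 10.37
eef_pos: [0.6179, 0.2032, 0.132]
tool_rot: [-0.147, 0.974, 0.026, 0.17]
ft_force: [-15.5, -4.7, 8.7]
grip_width: 0.0138
grasp_force: 61.7
lip in rack mm [ -2.5 -68.  170.4] ypr [ 17.1 -19.8   0. ] F [-15.5  -4.7   8.7] q [ 0.32  0.35 -0.17  0.7  -0.01  0.02]
clock: 10.62
eef_pos: [0.618, 0.2032, 0.132]
tool_rot: [-0.147, 0.974, 0.026, 0.171]
ft_force: [-22.5, -6.6, 18.7]
grip_width: 0.0133
grasp_force: 63.5
lip in rack mm [ -2.6 -68.  170.4] ypr [ 17.1 -19.9   0. ] F [-22.5  -6.6  18.7] q [ 0.32  0.35 -0.18  0.69 -0.01  0.02]
```

The bin is resting on both the rail and the lower bar. I'll relax the preload, then open.

```bash
python3 -m inch '[[[0,0,0],[0,0,-0.008],1],[[0,0,0],[0,0,0],1],[[0,0,0],[0,0,0],1]]'
python3 -m inch '[[[0,0,0],[0,0,0],0.55],[[0,0,0],[0,0,0],0.4],[[0,0,0],[0,0,0],0.1],[[0,0,0],[0,0,0],-0.2],[[0,0,0],[0,0,0],-0.2],[[0,0,0],[0,0,0],-0.2]]'
```

```text
clock: 10.87
eef_pos: [0.6183, 0.2033, 0.1326]
tool_rot: [-0.147, 0.974, 0.026, 0.171]
ft_force: [-11.5, -3.3, 6.8]
grip_width: 0.0131
grasp_force: 61.3
clock: 11.37
eef_pos: [0.6205, 0.2039, 0.1319]
tool_rot: [-0.147, 0.974, 0.026, 0.173]
ft_force: [-0.2, -0.5, -0.5]
grip_width: 0.0514
grasp_force: 0.0
```

```bash
python3 -m inch '[[[0,0,0],[0,0,-0.04],-0.2],[[0,0,0],[0,0,-0.08],-0.2],[[0,0,0],[0,0,-0.1],-0.2],[[0,0,0],[0,0,-0.1],-0.2],[[0,0,0],[0,0,-0.1],-0.2],[[0,0,0],[0,0,-0.1],-0.2],[[0,0,0],[0,0,0],-0.2],[[0,0,0],[0,0,0],-0.2]]'
python3 - <<'E'
from h import *
b=snap('scene','sc5')
cv2.imwrite('pics/c6.png',cv2.resize(b['img'][190:390,185:450,::-1],None,fx=3,fy=3,interpolation=cv2.INTER_CUBIC))
M=R.from_euler('z',YR,degrees=True);Rh=R.from_euler('ZY',[YR,-20],degrees=True)
for q in((112,-60,91),(112,60,91)):
    print(np.round((np.array(proj(b,O+M.apply([-.003,-.068,.17])+Rh.apply(np.array(q)/1e3-LIP)))-[185,190])*3))
E
```

```text
clock: 12.03
eef_pos: [0.5696, 0.1882, 0.2822]
tool_rot: [-0.147, 0.973, 0.027, 0.176]
ft_force: [0.4, 0.2, -0.5]
grip_width: 0.0512
grasp_force: 0.0
[300. 362.]
[486. 392.]
```

View pics/c6.png

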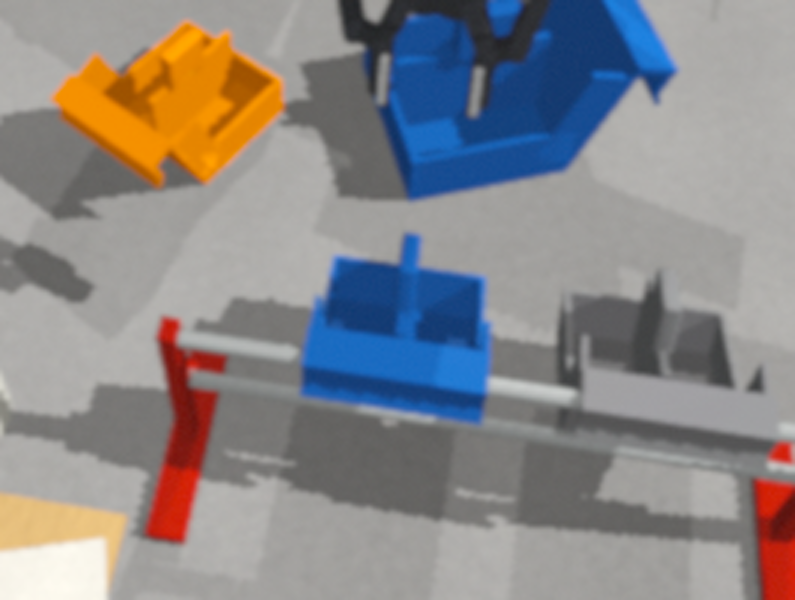

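The blue bin hangs flat like the grey one, with its lip edge at about (303,368)–(486,388) in the crop against (300,362)–(486,392) predicted. The gripper is clear of it and both bystanders look unmoved.

```bash
python3 -c "
from h import *
print(workorder.job_done())"
```

```text
the job is handed in; nothing more can be done
None
```

The blue bin was hooked over the top rail while tipped out, swung down flat and released in the free space beside the grey bin; the job was handed in at about 12 s, and no verdict came back.

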